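Check the cooler gap of an opened laptop with a taper gauge

ROBOT

A 6-joint arm with a two-finger parallel gripper is mounted at the origin on the work surface. World frame = base frame: x ahead of the robot, y to its left, z up, the work surface at z = 0. Lengths are in mm, angles in rad, forces in N, time in s.
With the tool pointing down it reaches from about 200 to 875 mm from the base axis. Payload 3.4 kg.
Tool frame: the origin (TCP) lies at the very end of the fingers, on their centre line; the grasp point (between the pads) lies 19 mm behind it (manip.grip_point_offset is the distance from the TCP to the grasp point, in mm); z points along the fingers, y is the direction in which the jaws open and shut (so a half turn about z gives the same grasp; the last joint's range is limited). The gripper opens to 94 mm and grips with 3 to 60 N. Pads are 16 mm wide; open, the fingers measure 119 mm over their backs; the gripper's body (75 mm by 177 mm) begins 78 mm behind the grasp point.
Start: joints at [-1.378, 0.276, 1.505, -0, 1.361, -0.121], TCP at [177.488, -546.961, 177.993] pointing down, gripper open.
Joint ranges: [-2.89, 2.89], [-0.75, 2.08], [0.22, 2.7], [-1.18, 4.32], [0.11, 2.71], [-2.7, 2.7]. Speed limits (rad/s): [2.57, 2.57, 3.14, 3.14, 3.14, 3.14].

INTERFACE

Orientations are given as a unit quaternion [w, x, y, z].
In Python, from station import manip gives the robot as it stands.
- The arm moves only by the shell command python3 -m crank 'ROWS' [FORCE]. ROWS is JSON, a list of rows, each an object of numbers: "rx", "ry", "rz": the turn, a rotation vector about the tool's x, y, z in degrees; "tx", "ty", "tz": the shift along the tool's x, y, z in mm; "jaw": the gripper command: -1 is shut, 1 is fully open, values between are in proportion. In form: [{"rx": .., "ry": .., "rz": .., "tx": .., "ty": .., "tz": .., "jaw": ..}, ...]. A call has 1 to 8 rows; each row is the pose to reach, as a shift and turn from the pose commanded when the call began, along the tool's axes at that moment; what a row does not reach only later rows make up. A row lasts 1/10 s, in which the tool goes at most 50 mm and 8.59 degrees, less where a joint would pass 70% of its speed; a pose out of reach is approached as far as the arm can. A call with a gripper value outside its range is refused whole. The fingers move at their own pace and stop on an object; FORCE is the grip in N (left out, the last holds). Time passes only in rows, so rows that repeat a pose let the fingers close. It gives the time, the measured TCP pose, the force and the opening at its end, in the units of the state.
- manip.observe(): the state, without advancing time (a new reading comes with each control period).
- manip.camera(name): name is "side" or "top" or "wrist"; returns (picture, depth): 420x560x3 uint8, red, green, blue; 420x560 float32, mm along the optical axis (not along the pixel's ray), 0 where there is no reading.
- manip.camera_info(name): a dict with "camera_matrix" (3x3 intrinsics, pixels), "distortion" ([k1, k2, p1, p2, k3] as OpenCV has them; the pictures are not rectified), "R" (3x3) and "t" (3): a world point X has camera coordinates R X + t. Camera axes: x right, y down, z forward; pixel columns grow to the right and rows downward; lengths in mm; the calibration is good to about 2 mm. A picture is of the moment at which its call begins: read the wrist's pose just before it. camera_info takes no time and is no camera call; for the wrist camera it gives the pose at the moment of the call.
- manip.close_job(): hands the job in, once; it reports no verdict.
The state is a dict: "time": time; "joints": joint angles; "joint_velocities": joint speeds; "joint_efforts": joint torques, N m; "tool_pos": TCP position; "eef_rot": TCP orientation; "contact_force": force on the tool from outside, world axes, zero at the start; "wrist_torque": the same for the moment, N m; "opening": finger opening in mm.
Only numpy, scipy, OpenCV 4.12 (cv2) and the standard library are available. Lean on these libraries where they do the work, as an engineer would, in place of code of your own. Each camera call takes 0.05 s, during which the arm holds its last target. There are 200 camera calls.

TASK

The laptop is in for repair with its screen half shut over the bare board: first raise the stiff screen to about 75 degrees open (0 is shut) and leave it there. Then take the taper gauge by its black handle and slide its blade square and flat along the top of the chip, into the gap under the cooler's sprung copper plate, until it just drags snugly between the two without forcing the plate up, and finish holding the gauge there at that depth, still in the gripper. Leave everything else on the bench where it is.

Things in the scene. Friction and masses are not known exactly. Their poses are not given: they have to be found in the camera images.
- laptop: Opened laptop base, fixed, 200 (x) x 280 (y) x 18 mm, black with bare green board. Origin: centre of its underside, on the bench. x runs from its open front edge to the hinge (about world -y), z up. The chip is a flat steel block, x -35 to +27 mm, 46 mm wide about y = -30 mm, its top 24 mm above the bench. The board in front of the chip, 75 mm to either side of it, is lower than 21 mm.
- screen (a joint): Angle of the screen in rad: 0 shut, 1.57 upright; starts between 0.5 and 0.7. The hinge runs along the laptop's y. It is stiff, stays where it is left, and takes about 0.65 N m to raise: 4 to 7 N, level, at the free edge. Closed fingers pointing down in front of the free edge can push it up and towards the hinge.
- screen_edge (a point): Middle of the screen's free edge, half way through its 7 mm thickness, 200 mm from the hinge; the edge is 280 mm long. It moves on an arc about the hinge.
- hinge (a point): Middle of the hinge line: 96 mm along x from the laptop's origin and 21 mm above the work surface; x axis as the laptop's.
- cooler: Cooler bracket with fan, fixed over the chip, axes as the laptop's. Origin: middle of the gap's mouth, at the front edge of the copper plate's underside, at x = -30, y = -30 mm of the laptop, 28.5 to 30.5 mm above the bench (so the gap over the chip is 4.5 to 6.5 mm, differing from run to run). The blade goes in along +x. The gap is 50 mm deep, 56 mm wide between the side arms.
- cold_plate: Copper plate of the cooler, 50 x 48 x 4 mm, the upper of the two plates; origin and axes as the cooler's. A lip 7 mm long bends up and outwards at its front. Springs press it on its stop: it lifts only when pushed up with over 5 N, then 1 mm for each further 1.5 N, at most 5 mm. Up to about 1.5 mm counts as not forced up.
- gauge: Taper gauge, 70 g, loose on the bench. Black handle 50 (x) x 14 (y) x 32 (z) mm; origin at the centre of its underside, z up. Steel blade along +x from x = 25 to 95 mm, 14 mm wide, underside flat and level with the handle's; thickness grows evenly from 2 mm at the tip to 8 mm at the handle, so it meets the plate 29 to 53 mm deep. There the drag rises by 3 to 5 N. Points roughly at the laptop.
- gauge_tip (a point): Middle of the tip's end of the gauge's blade, at the underside; axes as the gauge's.
- screwdriver: Bystander to be left alone: screwdriver lying at the far left.
- pry_bar: Bystander to be left alone: thin black plastic pry bar, 140 mm long, lying left of the laptop.
- memory: Bystander to be left alone: memory module, 67 x 30 x 5 mm, lying near left.
- screw_tin: Bystander to be left alone: small open round aluminium tin, 68 mm across, 26 mm high, near left.
- cleaner: Bystander to be left alone: clear bottle with paper label, 150 mm high, at the left.
- spare_fan: Bystander to be left alone: loose square black fan, 60 x 60 x 13 mm, beyond the laptop.
- battery: Bystander to be left alone: black battery pack, 190 x 45 x 16 mm, right of the laptop.
- drive: Bystander to be left alone: flat aluminium disk drive, 100 x 70 x 10 mm, right of the laptop.

How it is judged:
By the outcome, as a careful person would: the job done as asked, in the order asked, and still so for the second after the job is handed in, while the arm keeps its last pose, push and grip.
It also fails if it takes over 72 s, if anything falls off the work surface, if the arm or the gripper's body presses on something with over 40 N, if the wrist force passes 120 N, or if a joint passes its speed limit or range.

## Working session

There is one attempt and no reset: what is moved stays moved. The work goes in short steps, Python scripts to look and compute and a shell command to move; the robot and the scene stay as the last step left them, time stands still between calls to the robot, and variables do not carry over. Pictures are saved under pics/ and viewed, on a budget of 10 in all, crops included, one or two more only if the job needs it, and the job is handed in when it is done.

```bash
ls; mkdir -p pics
cat > h.py <<'E'
from station import manip
import numpy as np, cv2
from scipy.spatial.transform import Rotation as R
def snap(n,f):
    im,d=manip.camera(n); cv2.imwrite('pics/'+f+'.png',im[:,:,::-1]); np.save('pics/'+f+'.npy',d); return im,d
def ray(info,uv):
    K=np.array(info['camera_matrix']);D=np.array(info['distortion']);Rm=np.array(info['R']);t=np.array(info['t'])
    p=cv2.undistortPoints(np.array(uv,float).reshape(-1,1,2),K,D)[:,0]
    d=np.c_[p,np.ones(len(p))]@Rm   # world dir
    return -Rm.T@t,d
def onplane(info,uv,z):
    o,d=ray(info,uv); return o+d*((z-o[2])/d[:,2])[:,None]
def bydepth(info,uv,dep):
    o,d=ray(info,uv); return o+d*np.array(dep,float).reshape(-1,1)
def rot(s):
    w,x,y,z=s['eef_rot']; return R.from_quat([x,y,z,w])
E
python3 - <<'E'
from h import *
s=manip.observe();print(s['time'],s['tool_pos'],rot(s).as_matrix().round(3))
for n in('top','side'):
    snap(n,n+'0');i=manip.camera_info(n);print(n,np.array(i['R']).round(3),i['t'])
E
```

```text
pics
0.0 [ 177.35816777 -546.33416928  177.1610393 ] [[ 0.951  0.309 -0.   ]
 [ 0.309 -0.951  0.002]
 [ 0.    -0.002 -1.   ]]
top [[ 0.008 -1.    -0.01 ]
 [-0.997 -0.008 -0.074]
 [ 0.074  0.011 -0.997]] [  52.70996936  572.37449527 1234.73554312]
side [[-0.973 -0.228 -0.02 ]
 [-0.108  0.532 -0.84 ]
 [ 0.202 -0.815 -0.543]] [540.54438242  54.01090849 887.81289208]
```

View pics/top0.png

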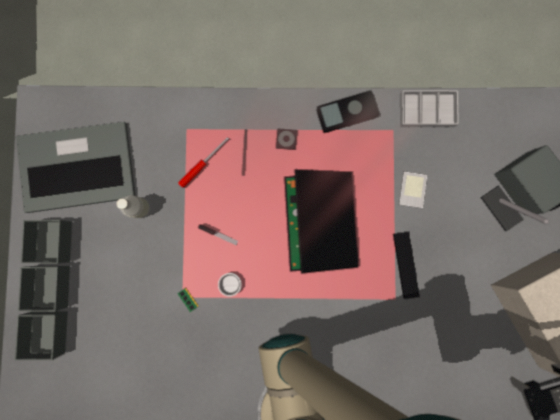

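View pics/side0.png

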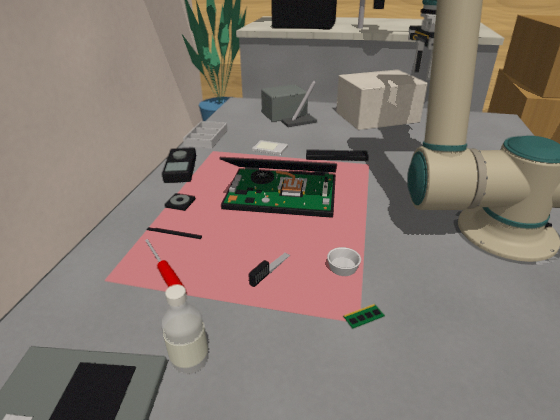

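The top view shows the laptop at cols 286–358, rows 170–272: its front faces left (world +y) and its hinge is on the right. The gauge handle is at about (207,230) with the tip at about (237,243). The side view shows the open board and cooler at about (292,186), and the gauge at (258,272) to (288,255).

```bash
cat > m1.py <<'E'
from h import *
im=cv2.imread('pics/top0.png');d=np.load('pics/top0.npy');i=manip.camera_info('top');print(np.array(i['camera_matrix']).round(1).tolist())
v,u=np.mgrid[0:420,0:560];P=bydepth(i,np.c_[u.ravel(),v.ravel()],d.ravel()).reshape(420,560,3)
hsv=cv2.cvtColor(im,cv2.COLOR_BGR2HSV)
notred=~(((hsv[...,0]<8)|(hsv[...,0]>172))&(hsv[...,1]>90)&(hsv[...,2]>120))
def comp(m,seed):
    n,l=cv2.connectedComponents(m.astype(np.uint8)); return l==l[seed[1],seed[0]]
roi=np.zeros((420,560),bool);roi[160:280,278:370]=1
print('bench z',np.median(P[290,200:280,2]))
lap=roi&notred
scr=lap&(P[...,2]>30)&(hsv[...,2]<70)
p=P[scr];c=p.mean(0);U,S,V=np.linalg.svd(p-c,full_matrices=False);n=V[2]*np.sign(V[2,2]);res=(p-c)@n
k=abs(res)<6;p=p[k];c=p.mean(0);U,S,V=np.linalg.svd(p-c,full_matrices=False);n=V[2]*np.sign(V[2,2])
print('screen n',n,'angle',np.degrees(np.arccos(n[2])),len(p),'res',S[2]/len(p)**.5)
ux=np.array([-n[0],-n[1]]); print('zrange',np.percentile(p[:,2],[0,1,50,99,100]))
for name,m in(('lap',lap),('scr',scr)):
    cn=max(cv2.findContours(m.astype(np.uint8),0,2)[0],key=cv2.contourArea); r=cv2.minAreaRect(cn);b=cv2.boxPoints(r);print(name,b.round(1).tolist())
    print(onplane(i,b,18).round(1).tolist())
grn=roi&(hsv[...,0]>35)&(hsv[...,0]<85)&(hsv[...,1]>80); pts=np.argwhere(lap)
# front edge: leftmost lap pixel per row
L=[(np.argmax(lap[r,278:])+278,r) for r in range(185,265)];X=onplane(i,L,18);f=np.polyfit(X[:,0],X[:,1],1);print('front edge y=',f,'ang',np.degrees(np.arctan(f[0])))
print('rows front ends',[ (r,np.argmax(lap[r,278:])+278) for r in list(range(172,186,2))+list(range(262,276,2))])
g=np.zeros_like(roi);g[215:255,190:245]=1;g&=notred
cn=max(cv2.findContours(g.astype(np.uint8),0,2)[0],key=cv2.contourArea);q=np.argwhere(g)[:,::-1]
X=onplane(i,q,5)[:,:2];c=X.mean(0);U,S,V=np.linalg.svd(X-c);a=V[0]*(-np.sign(V[0,1]));t=(X-c)@a
print('gauge c',c,'axis',a,'ang',np.degrees(np.arctan2(a[1],a[0])),'ends',c+a*t.min(),c+a*t.max(),t.max()-t.min(),'dark',X[hsv[q[:,1],q[:,0],2]<70].mean(0))
E
python3 m1.py
```

```text
[[430.7, 0.0, 279.0], [0.0, 430.7, 210.7], [0.0, 0.0, 1.0]]
bench z 1.2563234377918207
screen n [ 0.05300883 -0.61859803  0.78391744] angle 38.37933510807779 577 res 1.6944291529271223
zrange [69.55048244 73.31242933 82.82850666 91.79254593 97.25644189]
lap [[283.3999938964844, 169.8000030517578], [353.29998779296875, 165.5], [359.6000061035156, 269.1000061035156], [289.70001220703125, 273.3999938964844]]
[[693.0, 45.4, 18.0], [707.0, -159.8, 18.0], [405.1, -176.7, 18.0], [390.8, 24.8, 18.0]]
scr [[293.0, 170.1999969482422], [350.8999938964844, 166.10000610351562], [358.1000061035156, 268.29998779296875], [300.20001220703125, 272.29998779296875]]
[[691.9, 16.9, 18.0], [705.0, -152.8, 18.0], [407.4, -172.3, 18.0], [394.0, -5.6, 18.0]]
front edge y= [ 0.0677461  -3.01876067] ang 3.875643798291079
rows front ends [(172, np.int64(295)), (174, np.int64(295)), (176, np.int64(289)), (178, np.int64(284)), (180, np.int64(284)), (182, np.int64(285)), (184, np.int64(285)), (262, np.int64(289)), (264, np.int64(290)), (266, np.int64(290)), (268, np.int64(290)), (270, np.int64(290)), (272, np.int64(301)), (274, np.int64(278))]
gauge c [502.47124036 235.12841221] axis [-0.42621126 -0.90462366] ang -115.22735627317556 ends [529.57074144 292.64648401] [476.59031089 180.19673082] 124.30556307723134 dark [518.05986963 270.61828523]
```

```bash
python3 -m crank '[{"tx":534,"ty":-453,"tz":-25,"rz":-76,"jaw":-1},{"tx":534,"ty":-453,"tz":-25,"rz":-76,"jaw":-1},{"tx":534,"ty":-453,"tz":-25,"rz":-76,"jaw":-1},{"tx":534,"ty":-453,"tz":-25,"rz":-76,"jaw":-1},{"tx":534,"ty":-453,"tz":-25,"rz":-76,"jaw":-1},{"tx":534,"ty":-453,"tz":-25,"rz":-76,"jaw":-1},{"tx":534,"ty":-453,"tz":-25,"rz":-76,"jaw":-1},{"tx":534,"ty":-453,"tz":-25,"rz":-76,"jaw":-1}]' 30
cat > m2.py <<'E'
from h import *
import sys
s=manip.observe();r=rot(s)
print('t',s['time'],'pos',s['tool_pos'].round(1) if hasattr(s['tool_pos'],'round') else s['tool_pos'],'yawx',np.degrees(np.arctan2(*r.as_matrix()[[1,0],0])),'F',np.round(s['contact_force'],1),'open',s['opening'])
print('joints',np.round(s['joints'],2),'tilt z',r.as_matrix()[:,2].round(4))
if len(sys.argv)>1:
    T=np.array(list(map(float,sys.argv[1:4])));print('shift tool',r.inv().apply(T-np.array(s['tool_pos'])).round(1), 'rz for yaw', np.degrees(np.arctan2(*r.as_matrix()[[1,0],0]))-float(sys.argv[4]))
E
python3 m2.py 545 45 105 94
```

```text
t 0.1 pos [ 177.4 -546.4  177.2] yawx 17.97887222822927 F [0.2 0.9 0.6] open 93.97149887533408
joints [-1.38  0.28  1.51 -0.    1.36 -0.12] tilt z [-3.0e-04  1.6e-03 -1.0e+00]
shift tool [ 532.2 -448.9   73. ] rz for yaw -76.02112777177072$[0]: bad value
```

Run:
```python
from h import *
i=manip.camera_info('top');E=[(292.5,171),(295,221),(301,270)]
hin=np.array([548.3,-162.4,21]);lx=np.array([.068,-.998,0])
o,d=ray(i,[(296.7,221)])
for z in range(100,160,10):
    p=onplane(i,[(296.7,221)],z)[0]; h=(hin-p)@lx; print(z,p.round(1),h.round(1),np.hypot(h,z-21).round(1),np.degrees(np.arctan2(z-21,h)).round(1))
print(onplane(i,[(284,176.5),(290,271.5)],18).round(1))
```

```text
100 [538.3   7.9 100. ] 170.6 188.0 24.8
110 [537.8   8.2 110. ] 170.9 192.7 27.5
120 [537.3   8.5 120. ] 171.3 197.8 30.0
130 [536.8   8.8 130. ] 171.6 203.3 32.4
140 [536.3   9.1 140. ] 172.0 209.1 34.7
150 [535.7   9.4 150. ] 172.3 215.2 36.8
[[673.1  43.4  18. ]
 [396.1  24.   18. ]]
```

```bash
python3 -m crank '[{"tx":40,"ty":-30,"tz":-10,"rz":-8,"jaw":-1},{"tx":80,"ty":-60,"tz":-20,"rz":-16,"jaw":-1},{"tx":120,"ty":-90,"tz":-25,"rz":-24,"jaw":-1},{"tx":160,"ty":-120,"tz":-25,"rz":-32,"jaw":-1},{"tx":200,"ty":-155,"tz":-25,"rz":-40,"jaw":-1},{"tx":240,"ty":-190,"tz":-25,"rz":-48,"jaw":-1},{"tx":280,"ty":-225,"tz":-25,"rz":-56,"jaw":-1},{"tx":320,"ty":-260,"tz":-25,"rz":-64,"jaw":-1}]' 30;python3 m2.py 545 45 105 94
```

```text
t 0.1 pos [ 177.4 -546.4  177.2] yawx 17.97887222822927 F [0.2 0.9 0.6] open 93.97149887533408
joints [-1.38  0.28  1.51 -0.    1.36 -0.12] tilt z [-3.0e-04  1.6e-03 -1.0e+00]
shift tool [ 532.2 -448.9   73. ] rz for yaw -76.02112777177072$[0]: bad value
```

```bash
python3 -m crank '[{"rx":0,"ry":0,"tx":40,"ty":-30,"tz":-10,"rz":-8,"jaw":-1},{"rx":0,"ry":0,"tx":80,"ty":-60,"tz":-20,"rz":-16,"jaw":-1},{"rx":0,"ry":0,"tx":120,"ty":-90,"tz":-25,"rz":-24,"jaw":-1},{"rx":0,"ry":0,"tx":160,"ty":-120,"tz":-25,"rz":-32,"jaw":-1},{"rx":0,"ry":0,"tx":200,"ty":-155,"tz":-25,"rz":-40,"jaw":-1},{"rx":0,"ry":0,"tx":240,"ty":-190,"tz":-25,"rz":-48,"jaw":-1},{"rx":0,"ry":0,"tx":280,"ty":-225,"tz":-25,"rz":-56,"jaw":-1},{"rx":0,"ry":0,"tx":320,"ty":-260,"tz":-25,"rz":-64,"jaw":-1}]' 30;python3 m2.py 545 45 105 94
```

```text
time: 0.9
tool_pos: [394.4, -211.6, 202.8]
eef_rot: [0.0, 0.753, 0.658, 0.0]
contact_force: [-0.0, -0.2, 0.7]
opening: 33.3
t 0.9 pos [ 394.4 -211.6  202.8] yawx 82.28599267996644 F [-0.  -0.2  0.7] open 33.34358998845031
joints [-0.65  0.07  1.71  0.    1.37 -0.51] tilt z [ 0. -0. -1.]
shift tool [274.5 114.7  97.8] rz for yaw -11.71400732003356
```

```bash
python3 -m crank '[{"rx":0,"ry":0,"tx":46,"ty":19,"tz":0,"rz":-4,"jaw":-1},{"rx":0,"ry":0,"tx":92,"ty":38,"tz":0,"rz":-8,"jaw":-1},{"rx":0,"ry":0,"tx":138,"ty":57,"tz":0,"rz":-12,"jaw":-1},{"rx":0,"ry":0,"tx":184,"ty":76,"tz":0,"rz":-12,"jaw":-1},{"rx":0,"ry":0,"tx":230,"ty":95,"tz":0,"rz":-12,"jaw":-1},{"rx":0,"ry":0,"tx":276,"ty":114,"tz":0,"rz":-12,"jaw":-1},{"rx":0,"ry":0,"tx":280,"ty":114,"tz":40,"rz":-12,"jaw":-1},{"rx":0,"ry":0,"tx":280,"ty":114,"tz":85,"rz":-12,"jaw":-1}]' 30;python3 m2.py 545 45 105 94
python3 - <<'E'
from h import *
snap('side','side1')
E
```

```text
time: 1.7
tool_pos: [548.2, 49.8, 118.0]
eef_rot: [0.002, 0.681, 0.732, 0.002]
contact_force: [0.2, 0.6, -0.7]
opening: 0.3
t 1.7 pos [548.2  49.8 118. ] yawx 94.18024390184037 F [ 0.2  0.6 -0.7] open 0.3496271259777131
joints [-0.04  0.28  1.66  0.    1.2  -0.11] tilt z [ 0.0046 -0.     -1.    ]
shift tool [-4.6 -3.6 13. ] rz for yaw 0.1802439018403703
```

View pics/side1.png

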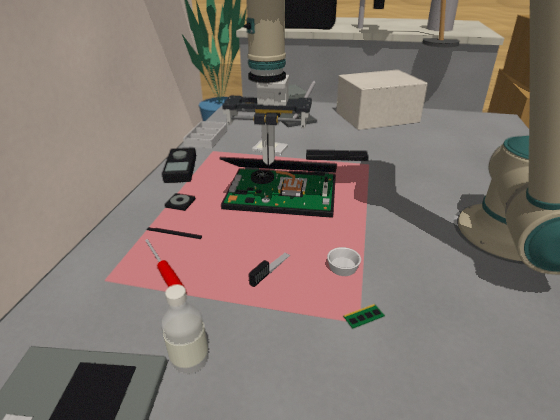

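```bash
python3 -m crank '[{"rx":0,"ry":0,"tx":-10,"ty":0,"tz":15,"rz":0,"jaw":-1},{"rx":0,"ry":0,"tx":-22,"ty":0,"tz":16,"rz":0,"jaw":-1},{"rx":0,"ry":0,"tx":-30,"ty":0,"tz":12,"rz":0,"jaw":-1},{"rx":0,"ry":0,"tx":-36,"ty":0,"tz":2,"rz":0,"jaw":-1},{"rx":0,"ry":0,"tx":-42,"ty":0,"tz":-6,"rz":0,"jaw":-1},{"rx":0,"ry":0,"tx":-47,"ty":0,"tz":-12,"rz":0,"jaw":-1},{"rx":0,"ry":0,"tx":-53,"ty":0,"tz":-19,"rz":0,"jaw":-1},{"rx":0,"ry":0,"tx":-59,"ty":0,"tz":-24,"rz":0,"jaw":-1}]' 30;python3 m2.py 548 45 105 94
python3 - <<'E'
from h import *
snap('side','side2')
E
```

```text
time: 2.55
tool_pos: [550.4, -11.6, 143.2]
eef_rot: [0.001, 0.682, 0.731, 0.0]
contact_force: [0.2, -0.1, -0.8]
opening: 0.5
t 2.55 pos [550.4 -11.6 143.2] yawx 93.98337868776606 F [ 0.2 -0.1 -0.8] open 0.545097281923363
joints [-0.15  0.26  1.62 -0.    1.26 -0.22] tilt z [ 1.4e-03 -3.0e-04 -1.0e+00]
shift tool [56.6  1.5 38.1] rz for yaw -0.016621312233937147
```

View pics/side2.png

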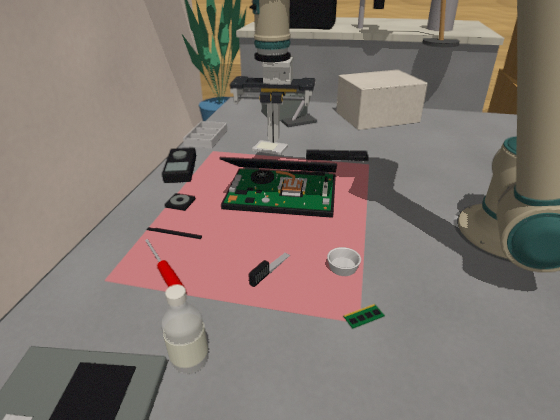

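Side view: the finger tip at about (272,148) has passed above the screen, and the edge band (220–337, rows 158–171) hasn't moved. I'll triangulate the edge height from the two views.

Run:
```python
from h import *
i=manip.camera_info('side');im=cv2.imread('pics/side0.png');d=np.load('pics/side0.npy')
hin=np.array([548.3,-162.4,21]);lx=np.array([.068,-.998,0])
for c in (240,300,320):
    col=im[150:185,c].max(1); dd=d[150:185,c]
    P=bydepth(i,[(c,r) for r in range(150,185)],dd)
    for r in range(5,35,2):
        if dd[r]>0: print(c,150+r,col[r],P[r].round(0),'h',((hin-P[r])@lx).round(0))
t=manip.camera_info('top')
for tp,sps in (((292.5,171.5),[(222,158),(224,166)]),((301,271),[(337,163),(337,171)])):
    for sp in sps:
        o1,d1=ray(t,[tp]);o2,d2=ray(i,[sp]);A=np.c_[d1[0],-d2[0]];x=np.linalg.lstsq(A,o2-o1,rcond=None)[0];p,q=o1+d1[0]*x[0],o2+d2[0]*x[1]
        print(tp,sp,((p+q)/2).round(1),'gap',np.linalg.norm(p-q).round(1))
```

```text
240 155 198 [ 720. -263.    1.] h -112.0
240 157 172 [ 716. -250.    1.] h -98.0
240 159 33 [626.  16. 129.] h 173.0
240 161 9 [631.   2. 117.] h 159.0
240 163 15 [647. -44.  87.] h 111.0
240 165 9 [666. -97.  53.] h 57.0
240 169 48 [ 682. -143.   16.] h 10.0
240 171 50 [ 677. -127.   18.] h 27.0
240 173 47 [ 674. -116.   18.] h 38.0
240 175 83 [666. -92.  25.] h 63.0
240 177 81 [663. -83.  24.] h 71.0
240 179 66 [663. -82.  18.] h 72.0
240 181 51 [660. -71.  18.] h 84.0
240 183 48 [656. -59.  19.] h 96.0
300 155 135 [ 533. -299.    1.] h -136.0
300 157 138 [ 531. -287.    0.] h -123.0
300 159 193 [ 529. -274.   -0.] h -110.0
300 161 109 [483.   6. 132.] h 172.0
300 163 16 [483.   6. 127.] h 173.0
300 165 16 [488. -23. 107.] h 143.0
300 167 5 [495. -71.  77.] h 95.0
300 169 13 [ 504. -125.   43.] h 41.0
300 171 52 [ 508. -153.   22.] h 12.0
300 173 21 [ 507. -143.   21.] h 22.0
300 175 49 [ 506. -138.   17.] h 27.0
300 177 59 [ 504. -127.   17.] h 38.0
300 179 98 [495. -70.  42.] h 96.0
300 181 101 [495. -75.  34.] h 91.0
300 183 101 [494. -65.  33.] h 101.0
320 155 43 [ 468. -280.   16.] h -112.0
320 157 25 [ 467. -277.   10.] h -109.0
320 159 26 [ 467. -279.    3.] h -111.0
320 161 197 [ 466. -267.    2.] h -99.0
320 163 38 [437.   1. 129.] h 171.0
320 167 6 [441. -43.  96.] h 127.0
320 169 14 [446. -94.  64.] h 75.0
320 171 26 [ 453. -157.   25.] h 11.0
320 173 19 [ 452. -152.   22.] h 17.0
320 175 32 [ 451. -148.   18.] h 21.0
320 177 51 [ 449. -133.   20.] h 37.0
320 179 47 [ 448. -125.   18.] h 44.0
320 181 65 [ 447. -113.   18.] h 56.0
320 183 53 [ 445. -104.   17.] h 66.0
(292.5, 171.5) (222, 158) [669.4  20.8 130.2] gap 0.0
(292.5, 171.5) (224, 166) [670.   19.4 108.4] gap 6.2
(301, 271) (337, 163) [401.9  -3.5 130.2] gap 6.4
(301, 271) (337, 171) [400.6  -4.4 109.2] gap 6.4
```

```bash
python3 -m crank '[{"rx":0,"ry":0,"tx":45,"ty":0,"tz":0,"rz":0,"jaw":-1},{"rx":0,"ry":0,"tx":45,"ty":0,"tz":35,"rz":0,"jaw":-1},{"rx":0,"ry":0,"tx":42,"ty":0,"tz":60,"rz":0,"jaw":-1},{"rx":0,"ry":0,"tx":32,"ty":0,"tz":60,"rz":0,"jaw":-1},{"rx":0,"ry":0,"tx":26,"ty":0,"tz":58,"rz":0,"jaw":-1},{"rx":0,"ry":0,"tx":20,"ty":0,"tz":48,"rz":0,"jaw":-1},{"rx":0,"ry":0,"tx":15,"ty":0,"tz":41,"rz":0,"jaw":-1},{"rx":0,"ry":0,"tx":10,"ty":0,"tz":34,"rz":0,"jaw":-1}]' 30;python3 m2.py 548 45 105 94
```

```text
time: 3.4
tool_pos: [549.2, -1.4, 109.1]
eef_rot: [-0.0, 0.682, 0.731, 0.0]
contact_force: [-1.0, 1.3, -1.5]
opening: 0.3
t 3.4 pos [549.2  -1.4 109.1] yawx 93.9374599104717 F [-1.   1.3 -1.5] open 0.2755055546380651
joints [-0.13  0.29  1.67  0.    1.19 -0.2 ] tilt z [ 1.e-04  7.e-04 -1.e+00]
shift tool [46.4  2.   4.2] rz for yaw -0.06254008952829793
```

Run:
```python
from h import *
im,d=snap('side','side3')
cv2.imwrite('pics/c3.png',cv2.resize(im[90:230,190:370,::-1],None,fx=4,fy=4,interpolation=2))
```

```text
(no output)
```

View pics/c3.png

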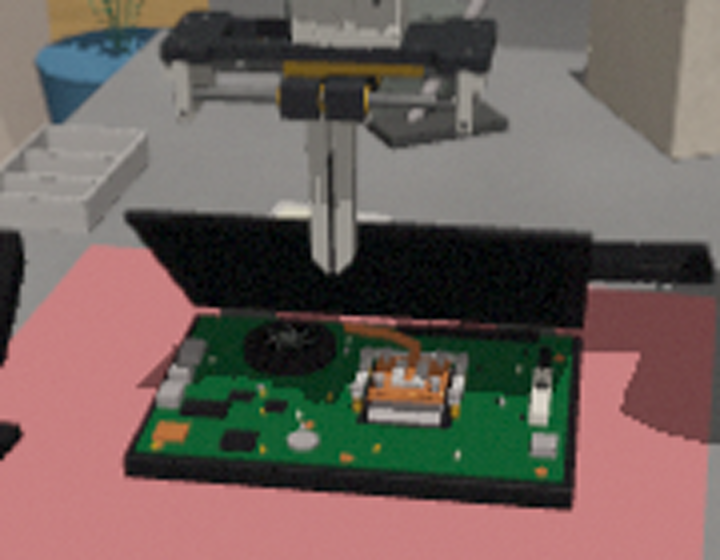

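The crop shows the finger in front of the screen, tip at (333,272), with the edge at rows 213–235. The screen is rising and now stands at about 40–45°. I'll carry on along the arc.

```bash
python3 -m crank '[{"rx":0,"ry":0,"tx":-9,"ty":0,"tz":-12,"rz":0,"jaw":-1},{"rx":0,"ry":0,"tx":-18,"ty":0,"tz":-21,"rz":0,"jaw":-1},{"rx":0,"ry":0,"tx":-27,"ty":0,"tz":-29,"rz":0,"jaw":-1},{"rx":0,"ry":0,"tx":-36,"ty":0,"tz":-36,"rz":0,"jaw":-1},{"rx":0,"ry":0,"tx":-46,"ty":0,"tz":-42,"rz":0,"jaw":-1},{"rx":0,"ry":0,"tx":-56,"ty":0,"tz":-47,"rz":0,"jaw":-1},{"rx":0,"ry":0,"tx":-66,"ty":0,"tz":-52,"rz":0,"jaw":-1},{"rx":0,"ry":0,"tx":-66,"ty":0,"tz":-52,"rz":0,"jaw":-1}]' 30;python3 m2.py 548 45 105 94
cat > m3.py <<'E'
from h import *
import sys
f=sys.argv[1];im,d=snap('side',f);i=manip.camera_info('side')
hin=np.array([548.3,-162.4,21]);lx=np.array([.068,-.998,0]);ly=np.array([.998,.068,0])
v,u=np.mgrid[90:200,190:370];v=v.ravel();u=u.ravel();dd=d[v,u];P=bydepth(i,np.c_[u,v],dd);Q=P-hin
h=-Q@lx;y=Q@ly;z=Q[:,2];m=(dd>0)&(im[v,u].max(1)<60)&(h>5)&(z>25)&(z<230)&(abs(y)<130)&(h<200)
m&=abs(y)>40
a=np.degrees(np.arctan2(z[m],h[m]));print(m.sum(),'angle raw',np.percentile(a,[10,50,90]))
k=np.polyfit(z[m],h[m],1);r=h[m]-np.polyval(k,z[m]);g=abs(r)<8;k=np.polyfit(z[m][g],h[m][g],1);print('fit angle',90-np.degrees(np.arctan(k[0])),'h0',k[1],'zmax',np.percentile(z[m][g],99)+21,'rms',r[g].std())
E
python3 m3.py side4
```

```text
time: 4.25
tool_pos: [554.7, -69.3, 161.0]
eef_rot: [0.002, 0.683, 0.731, -0.0]
contact_force: [-0.1, 0.1, 0.5]
opening: 0.7
t 4.25 pos [554.7 -69.3 161. ] yawx 93.9131263902884 F [-0.1  0.1  0.5] open 0.723774174696155
joints [-0.25  0.26  1.57 -0.    1.31 -0.31] tilt z [ 0.0018 -0.0026 -1.    ]
shift tool [114.6   1.   55.7] rz for yaw -0.08687360971160274
3218 angle raw [61.35685732 64.59131237 65.59126917]
fit angle 66.89886155007974 h0 5.430770715553964 zmax 205.25693996489844 rms 1.4461102438865812
```

```bash
python3 -m crank '[{"rx":0,"ry":0,"tx":-8,"ty":0,"tz":-4,"rz":0,"jaw":-1},{"rx":0,"ry":0,"tx":-16,"ty":0,"tz":-8,"rz":0,"jaw":-1},{"rx":0,"ry":0,"tx":-22,"ty":0,"tz":-10,"rz":0,"jaw":-1},{"rx":0,"ry":0,"tx":-26,"ty":0,"tz":-12,"rz":0,"jaw":-1},{"rx":0,"ry":0,"tx":-26,"ty":0,"tz":-12,"rz":0,"jaw":-1}]' 30;python3 m2.py 548 45 105 94
python3 m3.py side5
```

```text
time: 4.8
tool_pos: [555.8, -93.9, 172.1]
eef_rot: [0.0, 0.682, 0.731, -0.0]
contact_force: [-0.3, 0.5, 0.7]
opening: 0.3
t 4.8 pos [555.8 -93.9 172.1] yawx 93.94739722993047 F [-0.3  0.5  0.7] open 0.26515695914484133
joints [-0.29  0.26  1.54 -0.    1.34 -0.36] tilt z [ 1.0e-04 -1.1e-03 -1.0e+00]
shift tool [139.2   1.7  67. ] rz for yaw -0.05260277006952663
3583 angle raw [68.36742847 71.94472285 73.1209055 ]
fit angle 74.41481105352572 h0 5.32410041862979 zmax 213.03621114779324 rms 1.5493506557372523
```

```bash
python3 -m crank '[{"rx":0,"ry":0,"tx":40,"ty":0,"tz":0,"rz":0,"jaw":-1},{"rx":0,"ry":0,"tx":85,"ty":0,"tz":0,"rz":0,"jaw":-1},{"rx":0,"ry":0,"tx":130,"ty":0,"tz":-5,"rz":5,"jaw":-1},{"rx":0,"ry":0,"tx":175,"ty":-3,"tz":-10,"rz":10,"jaw":-0.4},{"rx":0,"ry":0,"tx":220,"ty":-6,"tz":-10,"rz":15,"jaw":-0.4},{"rx":0,"ry":0,"tx":265,"ty":-10,"tz":-10,"rz":20,"jaw":-0.4},{"rx":0,"ry":0,"tx":310,"ty":-13,"tz":-10,"rz":25,"jaw":-0.4},{"rx":0,"ry":0,"tx":345,"ty":-13,"tz":-10,"rz":29,"jaw":-0.4}]' 30
python3 -m crank '[{"rx":0,"ry":0,"tx":0,"ty":0,"tz":0,"rz":0,"jaw":-0.4},{"rx":0,"ry":0,"tx":0,"ty":0,"tz":0,"rz":0,"jaw":-0.4}]'
python3 m2.py 518 268 105 65
cat > m4.py <<'E'
from h import *
import sys
s=manip.observe();i=manip.camera_info('wrist');im,d=snap('wrist',sys.argv[1])
o,_=ray(i,[(280,210)]);print('cam',o.round(0),'axis',np.array(i['R'])[2].round(2))
cv2.imwrite('pics/'+sys.argv[1]+'.png',im[:,:,::-1])
np.savez('pics/'+sys.argv[1]+'.npz',K=i['camera_matrix'],D=i['distortion'],R=i['R'],t=i['t'])
E
python3 m4.py w1
```

```text
time: 5.65
tool_pos: [518.7, 252.7, 182.6]
eef_rot: [0.001, 0.844, 0.537, 0.001]
contact_force: [0.8, -0.7, -0.6]
opening: 28.4
time: 5.85
tool_pos: [519.2, 250.5, 182.1]
eef_rot: [0.001, 0.843, 0.538, 0.0]
contact_force: [0.6, -0.6, 0.1]
opening: 28.2
t 5.85 pos [519.2 250.5 182.1] yawx 65.13592774669962 F [ 0.6 -0.6  0.1] open 28.238673907376874
joints [ 0.33  0.28  1.5  -0.    1.37  0.76] tilt z [ 0.0012 -0.0013 -1.    ]
shift tool [15.4 -8.5 77. ] rz for yaw 0.13592774669962182
cam [547. 313. 389.] axis [-0.1  -0.22 -0.97]
```

View pics/w1.png

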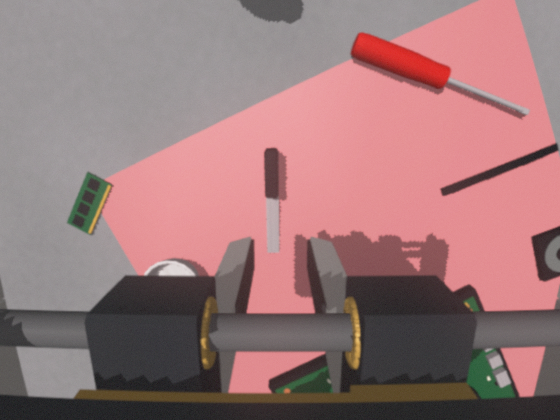

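The wrist view shows the gauge handle at (265–278, 148–199) and the blade running down to its tip at (273,250), nearly aligned with the fingers.

```bash
cat > m5.py <<'E'
from h import *
import sys
f=sys.argv[1];im=cv2.imread(f'pics/{f}.png');i=dict(np.load(f'pics/{f}.npz'))
hsv=cv2.cvtColor(im,cv2.COLOR_BGR2HSV);V=hsv[...,2];S=hsv[...,1]
roi=np.zeros(V.shape,bool);roi[140:256,255:295]=1
dark=roi&(V<75);blade=roi&(S<60)&(V>90)
for m,z,n in((dark,32,'handle'),(blade,4,'blade')):
    nn,l,st,_=cv2.connectedComponentsWithStats(m.astype(np.uint8));k=1+np.argmax(st[1:,4]);q=np.argwhere(l==k)[:,::-1].astype(float)
    r=[(y,q[q[:,1]==y,0].mean(),np.ptp(q[q[:,1]==y,0])+1) for y in np.unique(q[:,1])]
    r=np.array(r);print(n,'rows',r[0,0],r[-1,0],'widths',np.median(r[:,2]))
    g=r[3:-3];X=onplane(i,np.c_[g[:,1],g[:,0]],z);k=np.polyfit(X[:,1],X[:,0],1);print(' yaw',np.degrees(np.arctan2(-1,-k[0])),'ends',onplane(i,[(r[0,1],r[0,0]-.5),(r[-1,1],r[-1,0]+.5)],z).round(1).tolist())
    if n=='blade':
        tp=onplane(i,[(r[-4:,1].mean(),r[-1,0]+.5)],1)[0]; print('tip',tp)
        a=np.radians(np.degrees(np.arctan2(-1,-k[0])));ax=np.array([np.cos(a),np.sin(a)]);print('origin by tip',tp[:2]-95*ax,'handle/blade joint at',X[0])
E
python3 m5.py w1
```

```text
Traceback (most recent call last):
  File "m5.py", line 8, in <module>
    nn,l,st,_=cv2.connectedComponentsWithStats(m.astype(np.uint8));k=1+np.argmax(st[1:,4]);q=np.argwhere(l==k)[:,::-1].astype(float)
                                                                       ~~~~~~~~~^^^^^^^^^^
ValueError: attempt to get argmax of an empty sequence
```

```bash
python3 - <<'E'
import cv2
h=cv2.cvtColor(cv2.imread('pics/w1.png'),cv2.COLOR_BGR2HSV)
for r in(155,175,190,205,225,245):print(r,h[r,260:286:3].tolist())
E
ls -la pics
```

```text
155 [[178, 85, 234], [179, 96, 213], [0, 74, 96], [176, 80, 93], [177, 73, 98], [176, 87, 94], [179, 87, 123], [178, 96, 154], [179, 96, 218]]
175 [[179, 86, 233], [179, 95, 221], [178, 77, 96], [179, 78, 92], [178, 80, 92], [178, 79, 90], [179, 91, 123], [178, 94, 152], [179, 95, 155]]
190 [[178, 89, 233], [179, 91, 228], [177, 87, 94], [178, 82, 93], [179, 85, 90], [178, 78, 91], [178, 96, 117], [177, 98, 149], [178, 96, 154]]
205 [[179, 92, 231], [178, 92, 231], [179, 48, 209], [176, 22, 189], [175, 25, 195], [177, 25, 191], [178, 39, 185], [178, 94, 227], [179, 93, 230]]
225 [[179, 91, 230], [179, 91, 229], [179, 62, 218], [177, 24, 192], [178, 22, 188], [176, 23, 187], [177, 42, 184], [179, 94, 229], [179, 91, 230]]
245 [[179, 92, 228], [178, 94, 228], [178, 76, 221], [178, 20, 187], [178, 23, 189], [176, 19, 186], [178, 34, 185], [179, 96, 225], [179, 93, 227]]
total 10264
drwxr-xr-x 2 agent agent   4096 Dec  4 08:07 .
drwxr-xr-x 3 agent agent   4096 Dec  4 08:08 ..
-rw-r--r-- 1 agent agent 422196 Dec  4 08:07 c3.png
-rw-r--r-- 1 agent agent 940928 Dec  4 08:03 side0.npy
-rw-r-
[... 162 characters left out ...]
-r--r-- 1 agent agent 940928 Dec  4 08:06 side2.npy
-rw-r--r-- 1 agent agent 317637 Dec  4 08:06 side2.png
-rw-r--r-- 1 agent agent 940928 Dec  4 08:07 side3.npy
-rw-r--r-- 1 agent agent 318281 Dec  4 08:07 side3.png
-rw-r--r-- 1 agent agent 940928 Dec  4 08:07 side4.npy
-rw-r--r-- 1 agent agent 318630 Dec  4 08:07 side4.png
-rw-r--r-- 1 agent agent 940928 Dec  4 08:07 side5.npy
-rw-r--r-- 1 agent agent 319236 Dec  4 08:07 side5.png
-rw-r--r-- 1 agent agent 940928 Dec  4 08:03 top0.npy
-rw-r--r-- 1 agent agent 287224 Dec  4 08:03 top0.png
-rw-r--r-- 1 agent agent 940928 Dec  4 08:07 w1.npy
-rw-r--r-- 1 agent agent   1166 Dec  4 08:07 w1.npz
-rw-r--r-- 1 agent agent 327672 Dec  4 08:07 w1.png
```

```bash
sed -i 's/V<75/V<108/' m5.py; python3 m5.py w1
```

```text
handle rows 149.0 197.0 widths 12.0Traceback (most recent call last):
  File "m5.py", line 11, in <module>
    g=r[3:-3];X=onplane(i,np.c_[g[:,1],g[:,0]],z);k=np.polyfit(X[:,1],X[:,0],1);print(' yaw',np.degrees(np.arctan2(-1,-k[0])),'ends',onplane(i,[(r[0,1],r[0,0]-.5),(r[-1,1],r[-1,0]+.5)],z).round(1).tolist())
                ~~~~~~~^^^^^^^^^^^^^^^^^^^^^^^^^^
  File "h.py", line 12, in onplane
    o,d=ray(info,uv); return o+d*((z-o[2])/d[:,2])[:,None]
        ~~~^^^^^^^^^
  File "h.py", line 7, in ray
    K=np.array(info['camera_matrix']);D=np.array(info['distortion']);Rm=np.array(info['R']);t=np.array(info['t'])
               ~~~~^^^^^^^^^^^^^^^^^
KeyError: 'camera_matrix'
```

```bash
sed -i 's/K=i\[/camera_matrix=i[/;s/,D=i\[/,distortion=i[/' m4.py; sed -i "s/i=dict(np.load(f'pics\/{f}.npz'))/i=dict(np.load(f'pics\/{f}.npz'));i={{'K':'camera_matrix','D':'distortion'}.get(a,a):b for a,b in i.items()}/" m5.py; python3 m5.py w1
```

```text
handle rows 149.0 197.0 widths 12.0
 yaw -114.50914961401067 ends [[528.0, 292.7, 32.0], [509.6, 246.2, 32.0]]
blade rows 197.0 252.0 widths 12.0
 yaw -114.39267462383233 ends [[503.4, 243.8, 4.0], [477.6, 183.1, 4.0]]
tip [477.07337772 182.07721833   1.        ]
origin by tip [516.30723713 268.59718294] handle/blade joint at [503.4268881  239.38681514   4.        ]
```

```bash
python3 -m crank '[{"rx":0,"ry":0,"tx":8,"ty":-5,"tz":40,"rz":0,"jaw":-0.3},{"rx":0,"ry":0,"tx":16,"ty":-9.3,"tz":85,"rz":0,"jaw":-0.3},{"rx":0,"ry":0,"tx":16,"ty":-9.3,"tz":125,"rz":0,"jaw":-0.3},{"rx":0,"ry":0,"tx":16,"ty":-9.3,"tz":155,"rz":0,"jaw":-0.3},{"rx":0,"ry":0,"tx":16,"ty":-9.3,"tz":172,"rz":0,"jaw":-0.3},{"rx":0,"ry":0,"tx":16,"ty":-9.3,"tz":178,"rz":0,"jaw":-0.3},{"rx":0,"ry":0,"tx":16,"ty":-9.3,"tz":178,"rz":0,"jaw":-0.3}]'
python3 m2.py 517.5 269 4 65.5
```

```text
time: 6.6
tool_pos: [517.4, 267.4, 3.5]
eef_rot: [0.0, 0.844, 0.537, -0.001]
contact_force: [0.0, 0.4, -0.1]
opening: 32.9
t 6.6 pos [517.4 267.4   3.5] yawx 64.90017707184437 F [ 0.   0.4 -0.1] open 32.89003512875573
joints [ 0.36  0.43  1.73 -0.    0.97  0.8 ] tilt z [-9.e-04 -9.e-04 -1.e+00]
shift tool [ 1.5 -0.6 -0.5] rz for yaw -0.599822928155632
```

```bash
python3 -m crank '[{"rx":0,"ry":0,"tx":0,"ty":0,"tz":0,"rz":0,"jaw":-1},{"rx":0,"ry":0,"tx":0,"ty":0,"tz":0,"rz":0,"jaw":-1},{"rx":0,"ry":0,"tx":0,"ty":0,"tz":0,"rz":0,"jaw":-1},{"rx":0,"ry":0,"tx":0,"ty":0,"tz":0,"rz":0,"jaw":-1},{"rx":0,"ry":0,"tx":0,"ty":0,"tz":0,"rz":0,"jaw":-1},{"rx":0,"ry":0,"tx":0,"ty":0,"tz":-10,"rz":0,"jaw":-1},{"rx":0,"ry":0,"tx":0,"ty":0,"tz":-40,"rz":0,"jaw":-1},{"rx":0,"ry":0,"tx":0,"ty":0,"tz":-70,"rz":0,"jaw":-1}]' 55
python3 m2.py 517.5 269 4 65.5; python3 m4.py w2; python3 -c "
from h import *
im=cv2.imread('pics/w2.png');cv2.imwrite('pics/w2c.png',cv2.resize(im[120:420,160:440],None,fx=2,fy=2,interpolation=2))"
```

```text
time: 7.4
tool_pos: [516.8, 268.6, 74.7]
eef_rot: [0.0, 0.843, 0.537, -0.001]
contact_force: [1.2, 0.3, 0.6]
opening: 0.6
t 7.4 pos [516.8 268.6  74.7] yawx 64.99461767786175 F [1.2 0.3 0.6] open 0.6160011060263457
joints [ 0.36  0.36  1.65 -0.    1.13  0.8 ] tilt z [-1.e-03 -7.e-04 -1.e+00]
shift tool [ 0.7  0.6 70.7] rz for yaw -0.5053823221382459
cam [545. 331. 282.] axis [-0.1  -0.22 -0.97]
```

View pics/w2c.png

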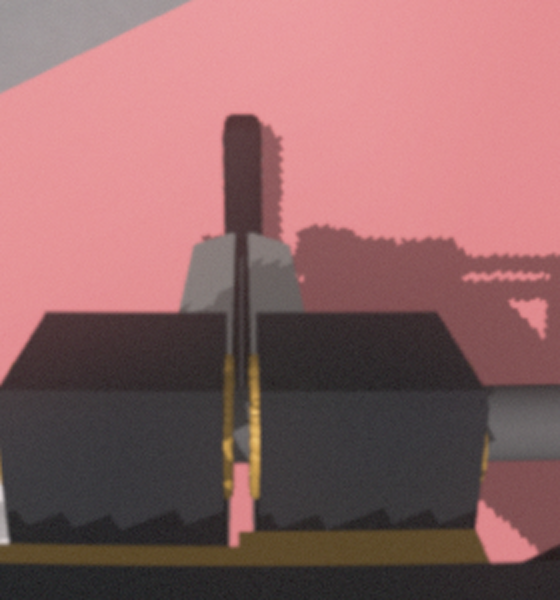

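The crop shows the fingers shut, at crop column 240. The handle sticks out behind them at (242, 115–232) and the opening is 0.6 mm, so the grasp missed or slipped. I'll re-measure the gauge.

Run:
```python
from h import *
i=dict(np.load('pics/w2.npz'))
K=i['camera_matrix'];D=i['distortion']
print('tcp px',cv2.projectPoints(np.array([[516.8,268.6,74.7],[516.8,268.6,94]]),cv2.Rodrigues(i['R'])[0],i['t'],K,D)[0].round(0).tolist())
im=cv2.imread('pics/w2.png');V=cv2.cvtColor(im,cv2.COLOR_BGR2HSV)[...,2];d=np.load('pics/w2.npy')
for r in(185,200,215,230):print(r,V[r,265:300:3].tolist(),bydepth(i,[(281,r)],[d[r,281]]).round(0).tolist(), 'at32',onplane(i,[(281,r)],32).round(0).tolist())
im,d=snap('top','top2');t=manip.camera_info('top')
h=cv2.cvtColor(im,cv2.COLOR_RGB2HSV);
for r in range(218,250,2):print(r,h[r,194:244:2,2].tolist())
s=manip.observe();print(s['tool_pos'],s['opening'],s['wrist_torque'],s['contact_force'])
```

```text
tcp px [[[281.0, 236.0]], [[281.0, 247.0]]]
185 [231, 232, 181, 84, 90, 89, 85, 87, 91, 147, 163, 231] [[527.0, 290.0, 31.0]] at32 [[527.0, 291.0, 32.0]]
200 [230, 230, 164, 86, 88, 89, 86, 84, 88, 143, 146, 147] [[522.0, 281.0, 33.0]] at32 [[522.0, 281.0, 32.0]]
215 [230, 230, 190, 83, 82, 82, 84, 80, 81, 140, 142, 146] [[517.0, 270.0, 31.0]] at32 [[517.0, 270.0, 32.0]]
230 [229, 228, 203, 80, 76, 76, 72, 74, 71, 133, 138, 141] [[513.0, 260.0, 32.0]] at32 [[513.0, 260.0, 32.0]]
218 [37, 38, 45, 95, 57, 55, 58, 111, 203, 215, 215, 215, 214, 206, 150, 124, 121, 123, 122, 121, 120, 120, 119, 118, 118]
220 [40, 37, 32, 37, 44, 63, 69, 167, 215, 215, 215, 215, 214, 182, 124, 120, 121, 120, 121, 120, 121, 119, 120, 117, 119]
222 [39, 39, 37, 35, 39, 53, 76, 174, 213, 215, 215, 214, 208, 146, 120, 121, 120, 121, 120, 121, 119, 118, 118, 118, 119]
224 [38, 41, 38, 35, 40, 45, 49, 95, 185, 214, 215, 215, 205, 139, 120, 120, 121, 120, 119, 120, 117, 118, 118, 118, 118]
226 [45, 38, 36, 35, 42, 43, 44, 85, 124, 155, 184, 208, 213, 197, 137, 124, 130, 121, 120, 120, 120, 118, 119, 119, 119]
228
[... 806 characters left out ...]
 119, 112, 103, 97, 95, 97, 99, 106, 116, 121, 182]
242 [130, 100, 153, 215, 219, 219, 219, 219, 218, 218, 218, 217, 216, 210, 176, 160, 121, 112, 105, 98, 95, 99, 115, 141, 202]
244 [136, 107, 130, 215, 220, 219, 219, 219, 219, 218, 218, 218, 218, 217, 216, 212, 189, 144, 122, 114, 106, 104, 128, 201, 217]
246 [140, 115, 106, 200, 220, 220, 219, 219, 219, 219, 218, 219, 218, 219, 217, 217, 218, 213, 194, 168, 139, 124, 152, 214, 218]
248 [147, 122, 97, 184, 220, 219, 219, 219, 219, 218, 219, 219, 219, 218, 218, 219, 218, 218, 218, 217, 212, 199, 213, 218, 218]
[520.69663904 270.16955124  78.71547723] 0.5585957792786885 [-0.06426908 -0.098566    0.084971  ] [0.89535356 0.4937925  0.58493472]
```

```bash
python3 -m crank '[{"rx":0,"ry":0,"tx":0,"ty":0,"tz":0,"rz":0,"jaw":-0.2},{"rx":0,"ry":0,"tx":0,"ty":0,"tz":0,"rz":0,"jaw":-0.2},{"rx":0,"ry":0,"tx":0,"ty":0,"tz":0,"rz":0,"jaw":-0.2},{"rx":0,"ry":0,"tx":0,"ty":0,"tz":0,"rz":0,"jaw":-0.2},{"rx":0,"ry":0,"tx":0,"ty":0,"tz":0,"rz":0,"jaw":-0.2}]' 55
python3 m2.py 517.5 269 4 65.5
```

```text
time: 8.0
tool_pos: [516.8, 268.6, 73.2]
eef_rot: [-0.0, 0.843, 0.537, -0.001]
contact_force: [-0.3, 0.8, -0.1]
opening: 36.4
t 8.0 pos [516.8 268.6  73.2] yawx 64.97840741430875 F [-0.3  0.8 -0.1] open 36.37949010279599
joints [ 0.36  0.36  1.65 -0.    1.13  0.8 ] tilt z [-1.3e-03 -6.0e-04 -1.0e+00]
shift tool [ 0.8  0.6 69.1] rz for yaw -0.521592585691252
```

```bash
python3 -m crank '[{"rx":0,"ry":0,"tx":0.5,"ty":0.5,"tz":35,"rz":0,"jaw":-0.2},{"rx":0,"ry":0,"tx":0.5,"ty":0.5,"tz":60,"rz":0,"jaw":-0.2},{"rx":0,"ry":0,"tx":0.5,"ty":0.5,"tz":69,"rz":0,"jaw":-0.2},{"rx":0,"ry":0,"tx":0.5,"ty":0.5,"tz":69,"rz":0,"jaw":-0.2},{"rx":0,"ry":0,"tx":0.5,"ty":0.5,"tz":69,"rz":0,"jaw":-1},{"rx":0,"ry":0,"tx":0.5,"ty":0.5,"tz":69,"rz":0,"jaw":-1},{"rx":0,"ry":0,"tx":0.5,"ty":0.5,"tz":69,"rz":0,"jaw":-1},{"rx":0,"ry":0,"tx":0.5,"ty":0.5,"tz":69,"rz":0,"jaw":-1}]' 55
python3 m2.py 517.5 269 4 65.5
python3 -m crank '[{"rx":0,"ry":0,"tx":0,"ty":0,"tz":0,"rz":0,"jaw":-1},{"rx":0,"ry":0,"tx":0,"ty":0,"tz":0,"rz":0,"jaw":-1},{"rx":0,"ry":0,"tx":0,"ty":0,"tz":0,"rz":0,"jaw":-1},{"rx":0,"ry":0,"tx":0,"ty":0,"tz":0,"rz":0,"jaw":-1}]'
```

```text
time: 8.8
tool_pos: [518.5, 269.3, 5.8]
eef_rot: [0.0, 0.843, 0.537, 0.001]
contact_force: [-1.0, 0.0, -0.4]
opening: 9.0
t 8.8 pos [518.5 269.3   5.8] yawx 64.98163561867229 F [-1.   0.  -0.4] open 9.02993253882613
joints [ 0.36  0.43  1.73 -0.    0.98  0.8 ] tilt z [ 1.7e-03  5.0e-04 -1.0e+00]
shift tool [-0.7 -0.8  1.8] rz for yaw -0.5183643813277143
time: 9.2
tool_pos: [517.8, 269.0, 4.9]
eef_rot: [0.0, 0.844, 0.537, -0.0]
contact_force: [1.1, 0.0, 0.3]
opening: -0.1
```

```bash
python3 m4.py w3; python3 -c "
from h import *
im=cv2.imread('pics/w3.png');a=cv2.resize(im[60:300,190:370],None,fx=2.2,fy=2.2,interpolation=2)
im,d=snap('side','side6');b=im[200:310,200:320,::-1];b=cv2.resize(b,(392,a.shape[0]));cv2.imwrite('pics/g3.png',np.hstack([a,b]))"
```

```text
cam [546. 331. 212.] axis [-0.1  -0.22 -0.97]
```

View pics/g3.png

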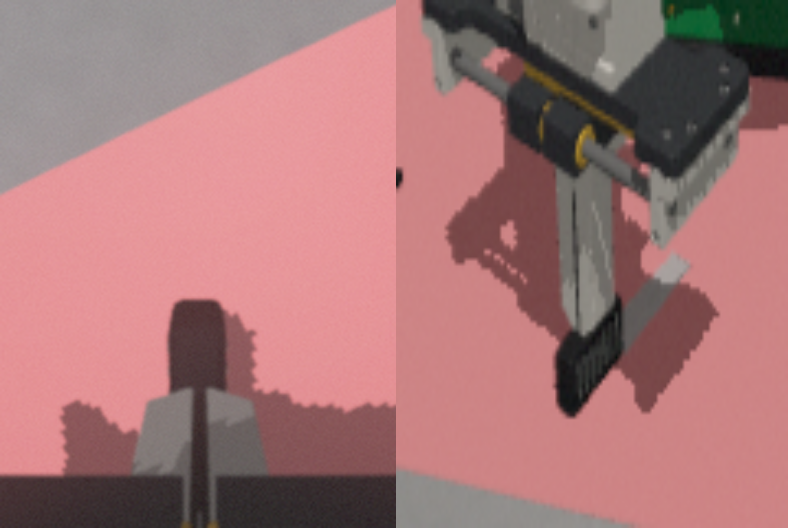

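The picture shows the fingertips ending at the top of the handle, with its ribbed side face fully visible. They look higher than the reported TCP, so I'll check that against the side camera.

Run:
```python
from h import *
i=manip.camera_info('side')
pr=lambda X:cv2.projectPoints(np.array([X],float),cv2.Rodrigues(np.array(i['R']))[0],np.array(i['t'],float),np.array(i['camera_matrix']),np.array(i['distortion']))[0].ravel().round(1)
print('side1 tip seen (269,165):',pr([548.2,49.8,118]),'+30',pr([548.2,49.8,148]),'side3 (273,158):',pr([549.2,-1.4,109.1]))
print('now tcp',pr([517.8,269,4.9]),pr([517.8,269,35]))
d=np.load('pics/side6.npy');s=np.load('pics/side1.npy')
# finger pixels now: crop scale 392/120, 528/110
for cx,cy in((590,180),(590,250),(590,310),(580,325),(600,350)):
    u,v=200+(cx-396)/3.267,200+cy/4.8;u,v=int(round(u)),int(round(v));print((u,v),bydepth(i,[(u,v)],[d[v,u]]).round(0))
for v in range(140,170,4):print('side1',v,bydepth(i,[(269,v)],[s[v,269]]).round(0))
w=manip.observe();print(w['tool_pos'],w['opening'],w['contact_force'],w['joints'])
```

```text
side1 tip seen (269,165): [268.6 172.6] +30 [268.2 160.8] side3 (273,158): [273.2 166.1]
now tcp [258.9 276.4] [258.3 264.8]
(259, 238) [[509. 284. 113.]]
(259, 252) [[510. 285.  81.]]
(259, 265) [[512. 284.  48.]]
(256, 268) [[520. 279.  35.]]
(262, 273) [[510. 273.  19.]]
side1 140 [[542.  61. 203.]]
side1 144 [[542.  65. 196.]]
side1 148 [[543.  62. 185.]]
side1 152 [[544.  59. 174.]]
side1 156 [[544.  60. 165.]]
side1 160 [[544.  59. 155.]]
side1 164 [[545.  58. 144.]]
side1 168 [[ 596. -145.   26.]]
[517.81019458 268.97640326   4.83766848] 0.37790314265595853 [-0.17675867  0.37889407 -0.29543023] [ 3.59968643e-01  4.33058428e-01  1.73161787e+00 -1.69950689e-04
  9.77116149e-01  7.96731277e-01]
```

```bash
python3 - <<'E'
from h import *
print(manip.grip_point_offset)
i=dict(np.load('pics/w3.npz'));d=np.load('pics/w3.npy')
for u in (262,272,290,300):
    for v in (237,241,250,262,272): print((u,v),d[v,u],bydepth(i,[(u,v)],[d[v,u]]).round(0).tolist())
E
python3 -m crank '[{"rx":0,"ry":0,"tx":0,"ty":0,"tz":-5,"rz":0,"jaw":-0.3},{"rx":0,"ry":0,"tx":0,"ty":0,"tz":-5,"rz":0,"jaw":-0.3},{"rx":0,"ry":0,"tx":0,"ty":0,"tz":-5,"rz":0,"jaw":-0.3},{"rx":0,"ry":0,"tx":0,"ty":0,"tz":-5,"rz":0,"jaw":-0.3},{"rx":0,"ry":0,"tx":0,"ty":0,"tz":0,"rz":0,"jaw":-0.3},{"rx":0,"ry":0,"tx":0,"ty":0,"tz":5,"rz":0,"jaw":-0.3},{"rx":0,"ry":0,"tx":0,"ty":0,"tz":8,"rz":0,"jaw":-0.3},{"rx":0,"ry":0,"tx":0,"ty":0,"tz":8,"rz":0,"jaw":-0.3}]' 55
```

```text
18.8
(262, 237) 221.79686 [[506.0, 272.0, 1.0]]
(262, 241) 181.20392 [[513.0, 281.0, 40.0]]
(262, 250) 168.32553 [[513.0, 281.0, 53.0]]
(262, 262) 154.09023 [[514.0, 281.0, 68.0]]
(262, 272) 143.34207 [[515.0, 281.0, 79.0]]
(272, 237) 188.54083 [[517.0, 279.0, 33.0]]
(272, 241) 181.11618 [[517.0, 279.0, 40.0]]
(272, 250) 167.88939 [[518.0, 279.0, 54.0]]
(272, 262) 154.09814 [[518.0, 279.0, 68.0]]
(272, 272) 142.75847 [[518.0, 279.0, 80.0]]
(290, 237) 189.87201 [[526.0, 274.0, 31.0]]
(290, 241) 181.01318 [[526.0, 275.0, 40.0]]
(290, 250) 167.26291 [[525.0, 276.0, 54.0]]
(290, 262) 154.05267 [[525.0, 276.0, 68.0]]
(290, 272) 143.2687 [[525.0, 276.0, 79.0]]
(300, 237) 220.75345 [[528.0, 263.0, 2.0]]
(300, 241) 181.01158 [[530.0, 273.0, 40.0]]
(300, 250) 167.24467 [[530.0, 274.0, 54.0]]
(300, 262) 152.76988 [[529.0, 274.0, 69.0]]
(300, 272) 143.75206 [[528.0, 274.0, 79.0]]
time: 10.1
tool_pos: [517.2, 268.8, -3.9]
eef_rot: [-0.0, 0.843, 0.537, -0.001]
contact_force: [-0.2, 0.7, 0.2]
opening: 33.0
```

The wrist depth puts the finger ends at z≈36 with the reported TCP at 5. So the fingers really end about 30 mm short of the reported TCP. I'll go deeper, watching the force.

```bash
python3 -m crank '[{"rx":0,"ry":0,"tx":0,"ty":0,"tz":5,"rz":0,"jaw":-0.3},{"rx":0,"ry":0,"tx":0,"ty":0,"tz":10,"rz":0,"jaw":-0.3},{"rx":0,"ry":0,"tx":0,"ty":0,"tz":13,"rz":0,"jaw":-0.3},{"rx":0,"ry":0,"tx":0,"ty":0,"tz":13,"rz":0,"jaw":-0.3}]' 55
python3 m4.py w4
python3 - <<'E'
from h import *
i=dict(np.load('pics/w4.npz'));d=np.load('pics/w4.npy')
v,u=np.mgrid[150:300,200:360];v=v.ravel();u=u.ravel();P=bydepth(i,np.c_[u,v],d[v,u]);s=manip.observe();r=rot(s)
Q=r.inv().apply(P-np.array(s['tool_pos']))
for sg in(-1,1):
    m=(d[v,u]>0)&(sg*Q[:,1]>14)&(sg*Q[:,1]<32)&(abs(Q[:,0])<16)&(P[:,2]<60)&(P[:,2]>4)
    q=P[m];print(sg,m.sum(),'zmin',np.percentile(q[:,2],[0,2,10]) if m.sum() else '')
print(s['tool_pos'],s['contact_force'])
E
```

```text
time: 10.5
tool_pos: [517.4, 268.8, -16.7]
eef_rot: [-0.0, 0.843, 0.537, -0.001]
contact_force: [-0.7, 0.0, -0.4]
opening: 33.1
cam [546. 331. 191.] axis [-0.1  -0.22 -0.97]
-1 1316 zmin [10.93816219 14.61403499 20.6861133 ]
1 1308 zmin [10.02739739 14.50789634 20.49552587]
[517.5990258  268.92636808 -16.42481837] [-0.02351561 -0.10904329 -0.50479217]
```

```bash
python3 -m crank '[{"rx":0,"ry":0,"tx":0,"ty":0,"tz":3,"rz":0,"jaw":-0.3},{"rx":0,"ry":0,"tx":0,"ty":0,"tz":5,"rz":0,"jaw":-0.3},{"rx":0,"ry":0,"tx":0,"ty":0,"tz":5,"rz":0,"jaw":-1},{"rx":0,"ry":0,"tx":0,"ty":0,"tz":5,"rz":0,"jaw":-1},{"rx":0,"ry":0,"tx":0,"ty":0,"tz":5,"rz":0,"jaw":-1},{"rx":0,"ry":0,"tx":0,"ty":0,"tz":5,"rz":0,"jaw":-1},{"rx":0,"ry":0,"tx":0,"ty":0,"tz":5,"rz":0,"jaw":-1}]' 55
python3 -c "
from h import *
s=manip.observe();print(s['tool_pos'],s['opening'],s['contact_force'])"
```

```text
time: 11.25
tool_pos: [517.9, 269.1, -21.0]
eef_rot: [0.0, 0.843, 0.537, 0.0]
contact_force: [0.7, 0.0, -0.6]
opening: 13.5
[517.90903002 269.05716107 -21.00819859] 13.5313716219569 [ 0.65144127  0.02435157 -0.57978029]
```

```bash
python3 -m crank '[{"rx":0,"ry":0,"tx":0,"ty":0,"tz":-15,"rz":0,"jaw":-1},{"rx":0,"ry":0,"tx":0,"ty":0,"tz":-50,"rz":0,"jaw":-1},{"rx":0,"ry":0,"tx":-35,"ty":13,"tz":-60,"rz":-6,"jaw":-1},{"rx":0,"ry":0,"tx":-75,"ty":28,"tz":-60,"rz":-13,"jaw":-1},{"rx":0,"ry":0,"tx":-115,"ty":42,"tz":-60,"rz":-20,"jaw":-1},{"rx":0,"ry":0,"tx":-150,"ty":55,"tz":-60,"rz":-26,"jaw":-1},{"rx":0,"ry":0,"tx":-176,"ty":64,"tz":-50,"rz":-29,"jaw":-1},{"rx":0,"ry":0,"tx":-176,"ty":64,"tz":-48,"rz":-29,"jaw":-1}]' 55
python3 -m crank '[{"rx":0,"ry":0,"tx":0,"ty":0,"tz":0,"rz":0,"jaw":-1},{"rx":0,"ry":0,"tx":0,"ty":0,"tz":0,"rz":0,"jaw":-1}]' 55
python3 m2.py 501.3 82 27 94
python3 -c "
from h import *
s,d=snap('side','side7');im,d=snap('top','top7')
a=cv2.resize(s[130:230,200:350,::-1],None,fx=3.6,fy=3.6,interpolation=2);b=cv2.resize(im[150:280,230:370,::-1],None,fx=2.76,fy=2.76,interpolation=2)[:360];cv2.imwrite('pics/g7.png',np.hstack([a,b])[:,:800])
print(a.shape,b.shape)"; python3 m4.py w7
```

```text
time: 12.05
tool_pos: [500.0, 79.6, 26.3]
eef_rot: [-0.0, 0.683, 0.73, -0.001]
contact_force: [-0.0, -0.5, -1.1]
opening: 13.7
time: 12.25
tool_pos: [501.8, 83.4, 27.1]
eef_rot: [-0.0, 0.682, 0.731, 0.0]
contact_force: [0.4, 0.1, -1.5]
opening: 13.5
t 12.25 pos [501.8  83.4  27.1] yawx 93.97462370336879 F [ 0.4  0.1 -1.5] open 13.477879154062759
joints [ 0.03  0.31  1.87  0.    0.96 -0.04] tilt z [ 5.e-04  5.e-04 -1.e+00]
shift tool [-1.4 -0.6  0.1] rz for yaw -0.025376296631208106
cam [496. 152. 235.] axis [ 0.02 -0.24 -0.97]Traceback (most recent call last):
  File "<string>", line 4, in <module>
    a=cv2.resize(s[130:230,200:350,::-1],None,fx=3.6,fy=3.6,interpolation=2);b=cv2.resize(im[150:280,230:370,::-1],None,fx=2.76,fy=2.76,interpolation=2)[:360];cv2.imwrite('pics/g7.png',np.hstack([a,b])[:,:800])
                                                                                                                                                                                         ~~~~~~~~~^^^^^^^
    return _nx.concatenate(arrs, 1, dtype=dtype, casting=casting)
           ~~~~~~~~~~~~~~~^^^^^^^^^^^^^^^^^^^^^^^^^^^^^^^^^^^^^^^
ValueError: all the input array dimensions except for the concatenation axis must match exactly, but along dimension 0, the array at index 0 has size 360 and the array at index 1 has size 359
```

View pics/w7.png

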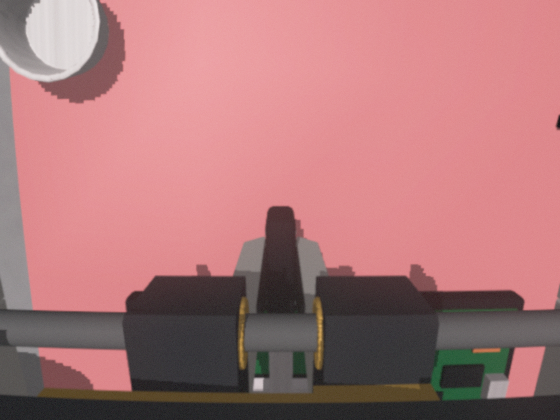

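The wrist view is mostly hidden by the gripper: the handle is at (281,215) and the blade disappears under the body. I'll check the cooler numerically from the side image taken earlier.

Run:
```python
from h import *
i=manip.camera_info('side');im=cv2.imread('pics/side5.png');d=np.load('pics/side5.npy')
O=np.array([541.4,-66.1,0]);lx=np.array([.068,-.998,0]);ly=np.array([.998,.068,0])
h=cv2.cvtColor(im,cv2.COLOR_BGR2HSV);m=(h[...,0]>3)&(h[...,0]<18)&(h[...,1]>110)&(h[...,2]>90)
m[:170]=0;m[205:]=0;m[:,:275]=0;m[:,315:]=0
q=np.argwhere(m)[:,::-1];P=bydepth(i,q,d[m])-O;L=np.c_[P@lx,P@ly,P[:,2]]
print(len(q),'px',q.min(0),q.max(0));
for r in np.unique(q[:,1]): k=q[:,1]==r;print(r,q[k,0].min(),q[k,0].max(),'x',np.median(L[k,0]).round(0),'y',L[k,1].min().round(0),L[k,1].max().round(0),'z',np.median(L[k,2]).round(0))
# steel chip front: bright, grey pixels
m=(h[...,1]<50)&(h[...,2]>130);m[:180]=0;m[202:]=0;m[:,:275]=0;m[:,312:]=0
for r in range(184,200):
    c=np.flatnonzero(m[r]); 
    if len(c): p=bydepth(i,[(c.min(),r),(c.max(),r)],d[r,[c.min(),c.max()]])-O; print('grey',r,c.min(),c.max(),(p@lx).round(0),(p@ly).round(0),p[:,2].round(0))
pr=lambda X:cv2.projectPoints(np.array(X,float),cv2.Rodrigues(np.array(i['R']))[0],np.array(i['t'],float),np.array(i['camera_matrix']),np.array(i['distortion']))[0][:,0].round(1).tolist()
print('mouth ends, chip front corners expected',pr([O-30*lx+ly*(-30-24)+[0,0,29.5],O-30*lx+ly*(-30+24)+[0,0,29.5],O-35*lx+ly*(-53)+[0,0,24],O-35*lx+ly*(-7)+[0,0,24]]))
# front edge yaw from the side view: last dark row of laptop front top edge z=18 vs red
g=(h[...,0]>35)&(h[...,0]<85)&(h[...,1]>90);b=[(c,np.flatnonzero(g[170:225,c]).max()+170) for c in range(235,330,3) if g[170:225,c].any()]
X=onplane(i,b,18);k=np.polyfit(X[:,0],X[:,1],1);r=X[:,1]-np.polyval(k,X[:,0]);kk=abs(r)<3;k=np.polyfit(X[kk,0],X[kk,1],1);print('board edge yaw',np.degrees(np.arctan(k[0])),'y at 541',np.polyval(k,541),kk.sum())
s=manip.observe();T=np.array(s['tool_pos']);tip=T-rot(s).as_matrix()[:,0]*95.5-O;print('tip in laptop',tip@lx,tip@ly,'tcp',T)
```

```text
177 px [275 170] [301 204]
170 276 278 x 92.0 y 25.0 31.0 z 17.0
171 276 282 x 47.0 y 7.0 24.0 z 38.0
172 276 287 x 43.0 y -8.0 24.0 z 37.0
173 280 290 x 40.0 y -16.0 12.0 z 36.0
174 286 292 x 33.0 y -23.0 -5.0 z 38.0
175 289 294 x 27.0 y -28.0 -14.0 z 39.0
176 291 294 x 22.0 y -29.0 -20.0 z 38.0
177 293 294 x 16.0 y -29.0 -27.0 z 39.0
178 293 294 x 9.0 y -30.0 -28.0 z 39.0
179 292 294 x 4.0 y -30.0 -26.0 z 39.0
180 284 301 x 6.0 y -49.0 -4.0 z 34.0
181 284 301 x 2.0 y -49.0 -5.0 z 33.0
182 284 301 x -2.0 y -128.0 -5.0 z 34.0
183 286 301 x -7.0 y -50.0 -12.0 z 34.0
184 286 301 x -15.0 y -51.0 -12.0 z 34.0
185 286 301 x -17.0 y -51.0 -13.0 z 34.0
186 286 301 x -21.0 y -51.0 -13.0 z 33.0
187 282 300 x -29.0 y -50.0 -3.0 z 34.0
188 282 300 x -33.0 y -128.0 -5.0 z 34.0
189 282 300 x -39.0 y -51.0 -6.0 z 33.0
190 293 300 x -41.0 y -128.0 -32.0 z 33.0
204 275 277 x -91.0 y -0.0 5.0 z 19.0
grey 184 279 305 [-19.  -9.] [  6. -61.] [35. 34.]
grey 185 279 305 [-30. -14.] [  4. -62.] [38. 34.]
grey 186 278 305 [-35. -18.] [  6. -62.] [38. 33.]
grey 187 278 305 [-37. -30.] [  5. -63.] [36. 37.]
grey 188 278 304 [-37. -36.] [  6. -61.] [33. 38.]
grey 189 304 304 [-36. -36.] [-61. -61.] [35. 35.]
grey 190 302 304 [-36. -38.] [-56. -61.] [31. 33.]
grey 192 282 287 [-40. -36.] [ -5. -18.] [24. 23.]
grey 193 282 299 [-43. -44.] [ -6. -49.] [22. 27.]
grey 194 282 299 [-45. -44.] [ -6. -49.] [21. 24.]
grey 195 292 299 [-46. -45.] [-32. -49.] [20. 21.]
mouth ends, chip front corners expected [[301.4, 189.4], [282.8, 188.2], [300.8, 192.2], [283.0, 191.0]]
board edge yaw 3.5442971235852085 y at 541 33.7621375670169 29
tip in laptop -56.533492398564384 -29.081648116307136 tcp [501.80047849  83.56968907  27.18797284]
```

```bash
python3 -m crank '[{"rx":0,"ry":0,"tx":0,"ty":0,"tz":12,"rz":0,"jaw":-1},{"rx":0,"ry":0,"tx":0,"ty":0,"tz":20,"rz":0,"jaw":-1},{"rx":0,"ry":0,"tx":0,"ty":0,"tz":22,"rz":0,"jaw":-1},{"rx":0,"ry":0,"tx":-8,"ty":0,"tz":22,"rz":0,"jaw":-1},{"rx":0,"ry":0,"tx":-16,"ty":0,"tz":22,"rz":0,"jaw":-1},{"rx":0,"ry":0,"tx":-22,"ty":0,"tz":22,"rz":0,"jaw":-1},{"rx":0,"ry":0,"tx":-22,"ty":0,"tz":22,"rz":0,"jaw":-1}]' 55
cat > m6.py <<'E'
from h import *
import sys
O=np.array([541.4,-66.1,0]);lx=np.array([.068,-.998,0]);ly=np.array([.998,.068,0])
s=manip.observe();T=np.array(s['tool_pos']);M=rot(s).as_matrix();tip=T-M[:,0]*95.5-O;F=np.array(s['contact_force'])
print('t',round(s['time'],2),'tip x %.1f y %.1f under z %.1f'%(tip@lx,tip@ly,T[2]+21.3),'F lx %.1f ly %.1f z %.1f'%(F@lx,F@ly,F[2]),'tau',np.round(s['wrist_torque'],2),'yaw',np.degrees(np.arctan2(M[1,0],M[0,0])).round(2),'open',round(s['opening'],1),'tilt',M[:2,2].round(4))
E
python3 m6.py
```

```text
time: 13.1
tool_pos: [503.4, 59.4, 5.2]
eef_rot: [0.0, 0.683, 0.731, 0.0]
contact_force: [0.4, 0.2, -0.2]
opening: 14.1
t 13.1 tip x -32.3 y -29.4 under z 26.5 F lx -0.2 ly 0.4 z -0.2 tau [-0.02 -0.09  0.01] yaw 93.89 open 14.1 tilt [ 0.0008 -0.0003]
```

```bash
Z='"rx":0,"ry":0'; python3 -m crank '[{"rx":0,"ry":0,"tx":0,"ty":0,"tz":0.7,"rz":0,"jaw":-1},{"rx":0,"ry":0,"tx":0,"ty":0,"tz":1.4,"rz":0,"jaw":-1},{"rx":0,"ry":0,"tx":0,"ty":0,"tz":1.4,"rz":0,"jaw":-1}]' 55; python3 m6.py
python3 -m crank '[{"rx":0,"ry":0,"tx":0,"ty":0,"tz":0.5,"rz":0,"jaw":-1},{"rx":0,"ry":0,"tx":0,"ty":0,"tz":0.5,"rz":0,"jaw":-1}]' 55; python3 m6.py
python3 -m crank '[{"rx":0,"ry":0,"tx":0,"ty":0,"tz":0.5,"rz":0,"jaw":-1},{"rx":0,"ry":0,"tx":0,"ty":0,"tz":0.5,"rz":0,"jaw":-1}]' 55; python3 m6.py
```

```text
time: 13.4
tool_pos: [502.8, 60.7, 3.5]
eef_rot: [-0.0, 0.682, 0.731, -0.0]
contact_force: [0.5, 0.3, -0.8]
opening: 13.7
t 13.4 tip x -33.6 y -29.7 under z 24.8 F lx -0.2 ly 0.5 z -0.8 tau [-0.02 -0.05 -0.01] yaw 93.98 open 13.7 tilt [-0.0001  0.    ]
time: 13.6
tool_pos: [502.9, 60.7, 3.0]
eef_rot: [-0.0, 0.682, 0.731, -0.0]
contact_force: [-0.0, -0.0, -1.0]
opening: 13.4
t 13.6 tip x -33.6 y -29.7 under z 24.3 F lx 0.0 ly -0.0 z -1.0 tau [-0.04 -0.09 -0.  ] yaw 94.0 open 13.4 tilt [-0.0001 -0.0001]
time: 13.8
tool_pos: [503.1, 60.7, 2.8]
eef_rot: [0.0, 0.682, 0.731, 0.0]
contact_force: [-0.6, 1.3, 1.1]
opening: 13.6
t 13.8 tip x -33.6 y -29.5 under z 24.1 F lx -1.4 ly -0.5 z 1.1 tau [-0.03 -0.04 -0.05] yaw 93.98 open 13.6 tilt [0.0003 0.0001]
```

```bash
python3 -m crank '[{"rx":0,"ry":0,"tx":-4,"ty":0,"tz":0,"rz":0,"jaw":-1},{"rx":0,"ry":0,"tx":-8,"ty":0,"tz":0,"rz":0,"jaw":-1},{"rx":0,"ry":0,"tx":-12,"ty":0,"tz":0,"rz":0,"jaw":-1},{"rx":0,"ry":0,"tx":-16,"ty":0,"tz":0,"rz":0,"jaw":-1},{"rx":0,"ry":0,"tx":-20,"ty":0,"tz":0,"rz":0,"jaw":-1},{"rx":0,"ry":0,"tx":-24,"ty":0,"tz":0,"rz":0,"jaw":-1},{"rx":0,"ry":0,"tx":-27,"ty":0,"tz":0,"rz":0,"jaw":-1},{"rx":0,"ry":0,"tx":-28,"ty":0,"tz":0,"rz":0,"jaw":-1}]' 55; python3 m6.py
python3 -m crank '[{"rx":0,"ry":0,"tx":-1,"ty":0,"tz":0,"rz":0,"jaw":-1},{"rx":0,"ry":0,"tx":-2,"ty":0,"tz":0,"rz":0,"jaw":-1}]' 55; python3 m6.py
```

```text
time: 14.6
tool_pos: [505.1, 32.4, 2.7]
eef_rot: [0.0, 0.682, 0.731, 0.0]
contact_force: [-0.4, 4.0, 4.3]
opening: 13.2
t 14.6 tip x -5.3 y -29.5 under z 24.0 F lx -4.0 ly -0.2 z 4.3 tau [ 0.32 -0.04 -0.03] yaw 93.94 open 13.2 tilt [0.0004 0.0002]
time: 14.8
tool_pos: [505.2, 30.8, 2.7]
eef_rot: [0.0, 0.682, 0.731, 0.0]
contact_force: [-0.3, 4.2, 5.2]
opening: 13.7
t 14.8 tip x -3.6 y -29.4 under z 24.0 F lx -4.2 ly 0.0 z 5.2 tau [ 0.43 -0.07 -0.02] yaw 93.97 open 13.7 tilt [0.0004 0.0003]
```

```bash
python3 -m crank '[{"rx":0,"ry":0,"tx":0,"ty":0,"tz":-0.6,"rz":0,"jaw":-1},{"rx":0,"ry":0,"tx":0,"ty":0,"tz":-0.6,"rz":0,"jaw":-1}]' 55; python3 m6.py
python3 -m crank '[{"rx":0,"ry":0,"tx":-1,"ty":0,"tz":0,"rz":0,"jaw":-1},{"rx":0,"ry":0,"tx":-2,"ty":0,"tz":0,"rz":0,"jaw":-1}]' 55; python3 m6.py
```

```text
time: 15.0
tool_pos: [504.7, 30.0, 2.8]
eef_rot: [0.0, 0.682, 0.731, -0.001]
contact_force: [-0.1, 0.1, 0.9]
opening: 13.4
t 15.0 tip x -2.9 y -29.9 under z 24.1 F lx -0.2 ly -0.1 z 0.9 tau [-0.1  -0.12  0.02] yaw 94.02 open 13.4 tilt [-0.0006 -0.0011]
time: 15.2
tool_pos: [504.8, 28.5, 2.9]
eef_rot: [-0.0, 0.682, 0.731, -0.0]
contact_force: [0.3, 0.5, 0.9]
opening: 13.7
t 15.2 tip x -1.3 y -29.9 under z 24.2 F lx -0.5 ly 0.4 z 0.9 tau [ 0.01 -0.08 -0.  ] yaw 93.98 open 13.7 tilt [-0.0007 -0.0002]
```

```bash
for k in 1 2 3; do python3 -m crank '[{"rx":0,"ry":0,"tx":-1,"ty":0,"tz":0,"rz":0,"jaw":-1},{"rx":0,"ry":0,"tx":-2,"ty":0,"tz":0,"rz":0,"jaw":-1}]' 55 >/dev/null; python3 m6.py; done
```

```text
t 15.4 tip x 0.8 y -29.9 under z 24.3 F lx 0.1 ly -0.1 z 0.6 tau [-0.   -0.09 -0.02] yaw 93.99 open 13.6 tilt [-0.0005 -0.0004]
t 15.6 tip x 2.8 y -29.8 under z 24.3 F lx -0.7 ly 0.9 z -0.2 tau [ 0.02 -0.09 -0.03] yaw 93.98 open 13.4 tilt [-0.0004 -0.0003]
t 15.8 tip x 4.7 y -29.7 under z 24.3 F lx -0.4 ly 0.0 z -1.7 tau [-0.07 -0.08  0.01] yaw 93.98 open 13.6 tilt [-0.0003 -0.0002]
```

```bash
python3 -m crank '[{"rx":0,"ry":0,"tx":0,"ty":0,"tz":0.25,"rz":0,"jaw":-1},{"rx":0,"ry":0,"tx":0,"ty":0,"tz":0.25,"rz":0,"jaw":-1}]' 55 >/dev/null; python3 m6.py
python3 -m crank '[{"rx":0,"ry":0,"tx":-1,"ty":0,"tz":0,"rz":0,"jaw":-1},{"rx":0,"ry":0,"tx":-2,"ty":0,"tz":0,"rz":0,"jaw":-1}]' 55 >/dev/null; python3 m6.py
```

```text
t 16.0 tip x 4.8 y -29.5 under z 24.2 F lx 0.5 ly 0.9 z -0.1 tau [-0.15 -0.08 -0.03] yaw 93.98 open 13.6 tilt [ 0.0001 -0.0004]
t 16.2 tip x 6.4 y -29.5 under z 24.3 F lx -0.3 ly -0.5 z 0.1 tau [ 0.1  -0.11 -0.05] yaw 93.98 open 13.7 tilt [0.0002 0.0002]
```

```bash
python3 -m crank '[{"rx":0,"ry":0,"tx":-1,"ty":0,"tz":0,"rz":0,"jaw":-1},{"rx":0,"ry":0,"tx":-2,"ty":0,"tz":0,"rz":0,"jaw":-1}]' 55 >/dev/null; python3 m6.py
```

```text
t 16.4 tip x 8.5 y -29.5 under z 24.2 F lx -1.0 ly 0.2 z 0.4 tau [ 0.02 -0.12 -0.01] yaw 93.98 open 13.5 tilt [0.0001 0.0001]
```

```bash
for k in 1 2; do python3 -m crank '[{"rx":0,"ry":0,"tx":-1,"ty":0,"tz":0,"rz":0,"jaw":-1},{"rx":0,"ry":0,"tx":-1.5,"ty":0,"tz":0,"rz":0,"jaw":-1}]' 55 >/dev/null; python3 m6.py; done
```

```text
t 16.6 tip x 9.9 y -29.6 under z 24.2 F lx -2.4 ly -0.4 z 0.8 tau [ 0.36 -0.03 -0.06] yaw 93.96 open 13.6 tilt [0.     0.0005]
t 16.8 tip x 10.7 y -29.7 under z 24.3 F lx -5.6 ly 0.1 z 2.2 tau [ 0.81 -0.12 -0.01] yaw 93.93 open 13.7 tilt [-0.      0.0016]
```

```bash
python3 -m crank '[{"rx":0,"ry":0,"tx":0,"ty":0,"tz":0,"rz":0,"jaw":-1},{"rx":0,"ry":0,"tx":0,"ty":0,"tz":0,"rz":0,"jaw":-1}]' 55 >/dev/null; python3 m6.py;python3 -m crank '[{"rx":0,"ry":0,"tx":0,"ty":0,"tz":0,"rz":0,"jaw":-1},{"rx":0,"ry":0,"tx":0,"ty":0,"tz":0,"rz":0,"jaw":-1}]' 55 >/dev/null; python3 m6.py
```

```text
t 17.0 tip x 10.7 y -29.6 under z 24.3 F lx -4.7 ly 0.6 z 1.5 tau [ 0.8  -0.08  0.  ] yaw 93.95 open 13.4 tilt [0.     0.0013]
t 17.2 tip x 10.7 y -29.6 under z 24.2 F lx -4.8 ly -0.0 z 2.3 tau [ 0.79 -0.07  0.  ] yaw 93.95 open 14.1 tilt [-0.      0.0012]
```

```bash
python3 -m crank '[{"rx":0,"ry":0,"tx":-1,"ty":0,"tz":0,"rz":0,"jaw":-1},{"rx":0,"ry":0,"tx":-1,"ty":0,"tz":0,"rz":0,"jaw":-1},{"rx":0,"ry":0,"tx":-1,"ty":0,"tz":0,"rz":0,"jaw":-1}]' 55 >/dev/null; python3 m6.py
python3 m3.py side9; python3 -c "
from h import *
im=cv2.imread('pics/side9.png');cv2.imwrite('pics/s9c.png',cv2.resize(im[120:225,210:350],None,fx=5.5,fy=5.5,interpolation=2))"
```

```text
t 17.5 tip x 11.2 y -29.7 under z 24.3 F lx -6.6 ly -0.3 z 1.8 tau [ 1.04 -0.01  0.03] yaw 93.93 open 13.5 tilt [-0.      0.0021]
2712 angle raw [51.21666471 72.15865699 73.13851288]
fit angle 73.13221492107009 h0 3.93714864389209 zmax 136.7501449157902 rms 3.9168980661553094
```

View pics/s9c.png

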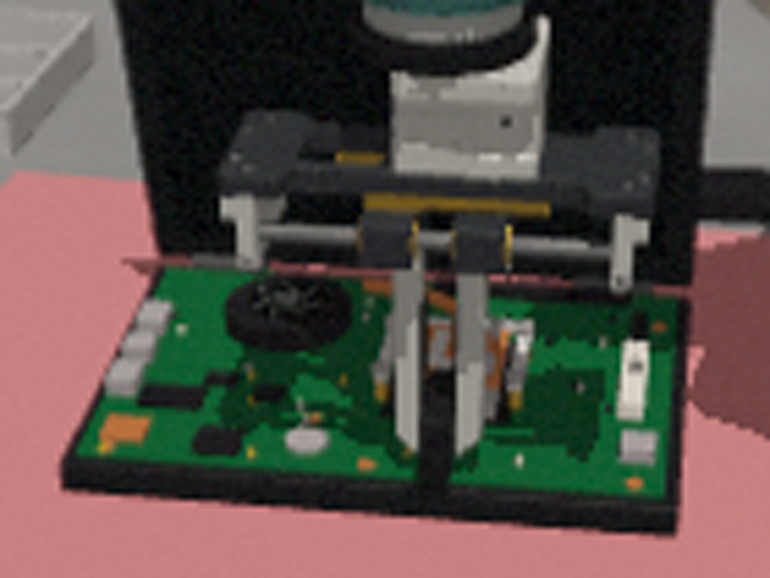

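The crop shows the blade under the copper plate, the fingers at (410–470, 270–450) either side of the black handle, and the gripper clear of the screen. I'll ease the push slightly, check the force and hand in.

```bash
python3 -m crank '[{"rx":0,"ry":0,"tx":0.5,"ty":0,"tz":0,"rz":0,"jaw":-1},{"rx":0,"ry":0,"tx":0.5,"ty":0,"tz":0,"rz":0,"jaw":-1},{"rx":0,"ry":0,"tx":0.5,"ty":0,"tz":0,"rz":0,"jaw":-1}]' 55 >/dev/null; python3 m6.py
```

```text
t 17.85 tip x 11.2 y -29.6 under z 24.3 F lx -5.7 ly 0.4 z 2.1 tau [ 0.87 -0.05  0.03] yaw 93.95 open 13.7 tilt [-0.      0.0012]
```

```bash
python3 -c "
from h import *
manip.close_job()"; python3 m6.py
```

```text
the job is handed in; nothing more can be done
the job is handed in; nothing more can be done
```

I raised the screen first, then slid the taper gauge along the chip into the gap under the copper plate. I handed the job in with the gauge still held there, at about 18 of the 72 s.

**Final checks:**
- **Screen:** it measured about 74.5° just after the push. At the end the fit gave about 73°, but the gripper was partly in that view, so I trust the earlier figure.
- **Gauge depth:** the tip is about 41 mm past the gap's mouth, which implies a gap of about 5.5 mm, inside the stated 4.5–6.5 mm. The blade's underside reads 24.3 mm high, so it lies flat on the chip.
- **Squareness:** the yaw reads 93.95°. That matches the 3.9° laptop angle I measured in the top view; a second estimate gave 3.5°.
- **Drag:** it rose from about 0.5 N to 4.8 N. I then went 0.5 mm deeper, where it read 6.6 N, and eased back to 5.7 N for the finish. That is a rise of about 5 N, at the top of the expected 3–5 N. From the blade's taper, the plate can have lifted only about 0.1 mm.

**What went wrong or disagreed:**
- **Short fingers:** they end about 28 mm short of the reported TCP. Because of that, the first pass at the screen went over it, and two grasps closed above the handle without moving the gauge. I corrected for it using the wrist camera's depth.
- **Brief downward press:** the blade pressed on the chip with about 5 N during the slide-in, until I raised it slightly.
- **Bystanders:** I did not re-check the other objects after the moves, though no move went close to them.

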